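# Seat a sensor capsule in its test fixture and close the hold-down bar

### The arm

A 6-joint arm with a two-finger parallel gripper is mounted at the origin on the work surface. World frame = base frame: x ahead of the robot, y to its left, z up, the work surface at z = 0. Lengths are in m, angles in rad, forces in N, time in s.
With the tool pointing down it reaches from about 0.3 to 0.95 m from the base axis. Payload 3.1 kg.
Tool frame: the origin (TCP) lies midway between the tips of the shut fingers; the grasp point (between the pads) lies 19 mm behind it (robot.pinch_z is the distance from the TCP to the grasp point, in m); z points along the fingers, y is the direction in which the jaws open and shut (so a half turn about z gives the same grasp; the last joint's range is limited). The gripper opens to 85 mm and grips with 20 to 120 N. Pads are 22 mm wide; open, the fingers measure 114 mm over their backs; the gripper's body (76 mm by 85 mm) begins 54 mm behind the grasp point. The pads swing forward as they close: fully open they stand 13 mm farther back than shut.
Start: joints at [1.142, 0.308, 1.634, -0, 1.2, -0.07], TCP at [0.219, 0.585, 0.231] pointing down, gripper open.
Joint ranges: [-3.06, 3.06], [-0.79, 1.96], [0.05, 2.63], [-1.19, 4.34], [0.05, 2.64], [-2.94, 2.94]. Speed limits (rad/s): [2.79, 2.79, 3.14, 3.14, 3.14, 3.14].

### API

Orientations are given as [roll, pitch, yaw] about the fixed x, y, z axes, in that order (R = Rz(yaw) Ry(pitch) Rx(roll)).
In Python, from cell import robot, optics gives the robot as it stands. The module is installed in compiled form; this text tells all that it offers.
- The arm moves only by the tool servo_tool, never from a script. Its argument "deltas" is a list of rows, each a list of 7 numbers: the turn, a rotation vector about the tool's x, y, z in degrees, then the shift along the tool's x, y, z in cm, then the opening, from 0 (shut) to 1 (fully open). In form: [[rx, ry, rz, dx, dy, dz, claw], ...]. A call has 1 to 5 rows; each row shifts and turns the commanded pose from where the row before left it, along the tool's axes as they then stand; what a row does not reach is not made up. A row lasts 1/8 s, in which the tool goes at most 62.5 mm and 10.7 degrees, less where a joint would pass 70% of its speed; a pose out of reach is approached as far as the arm can. A call is refused whole if a number of a shift passes 6.25 or a number of a turn 10.7, either way. A call with a gripper value outside its range is refused whole. The fingers move at their own pace and stop on an object; "grip_force" is the grip in N (left out, the last holds). Time passes only in rows, so rows that do not move let the fingers close. It gives the time, the measured TCP pose, the force and the opening at its end, in the units of the state.
- robot.observe(): the state, without advancing time (a new reading comes with each control period).
- optics.camera(name): name is "scene" or "top"; returns a dict with "image" (384x512x3 uint8, blue, green, red), "depth" (384x512 float32, m along the optical axis (not along the pixel's ray), 0 where there is no reading), "vfov" (degrees; the focal length in pixels is half the picture's height over the tangent of half this angle, whatever the lens; pixels are square), "cx", "cy" (the principal point, pixels), "extrinsics" (4x4, takes a point from camera to world coordinates). Camera axes: x right, y up, looking along -z (the intrinsics and any distortion apply to the point x, -y, -z); pixel columns grow to the right and rows downward; lengths in m; the calibration is good to about 2 mm. A picture is of the moment at which its call begins.
- robot.hand_in(): hands the job in, once; it reports no verdict.
The state is a dict: "clock": time; "q": joint angles; "joint_velocities": joint speeds; "effort": joint torques, N m; "tcp_pos": TCP position; "tool_rot": TCP orientation; "contact_force": force on the tool from outside, world axes, zero at the start; "ft_torque": the same for the moment, N m; "grip_width": opening from 0.0 (shut) to 1.0 (fully open).
Only numpy, scipy, OpenCV 4.12 (cv2) and the standard library are available. Lean on these libraries where they do the work, as an engineer would, in place of code of your own. Each camera call takes 0.05 s, during which the arm holds its last target.

### The job

Load the sensor capsule that is waiting in the channel of the orange test fixture: slide it along the plate, never lifting it out of the channel, until it drops fully and flat into the shallow pocket. Push it gently and stop as soon as it catches, since the capsule must not be shoved hard. Then swing the hold-down bar round over it until it reaches its stop, let go, and leave the other things on the bench where they are.

Things in the scene. Friction and masses are not known exactly. Their poses are not given: they have to be found in the camera images.
- fixture: Test fixture: fixed orange box 280 x 130 mm; origin at the centre of its underside, z up, x along its channel from the loading end (-x) to the pivot end, y to its left. The 42 mm wide channel runs on y = 0; its floor is a grey metal plate, top at z = 40 mm. Guides and rails beside it stand 4 mm higher, to y = +-61 mm, x = +-125 mm. A boss 24 mm across, 9 mm high, blocks it at x = 105 mm.
- capsule_center (a point): Centre of the capsule: plain steel disc 40 mm across, 12 mm thick, 70 to 130 g, flat and loose in the channel, 1 mm play each side, starting at fixture x = -80 to -55 mm. Centre at fixture z = 46 mm on the plate, 41 mm in the pocket (top then 7 mm over the plate). Slides with about 1 N; once dropped it catches on the far wall. Over 15 N from the fingers harms it. z is its axis.
- hold_bar (a joint): Angle of the hold-down bar on its upright pivot, rad: 0 = out to the fixture's left (+y), growing anticlockwise from above to 1.571 = its stop, along the channel towards -x. Starts at 0 to 0.5. Stiff (0.06 N m), stays where left. Flat steel, 20 mm wide, 6 mm thick, 125 mm long from the pivot; underside 9 mm above the plate: passes 2 mm over a seated capsule, hits an unseated one.
- track_start (a point): Point on the channel floor at x = -120, y = 0, z = 40 mm of the fixture, axes as the fixture's. The floor plate is clamped at a different place each time, so its one round pocket (46 mm across at the mouth, 44 mm below, 5 mm deep, flat floor, on the channel's centre line) has its centre anywhere 125 to 165 mm along +x from this point: not measured, to be found by sliding.
- bar_pivot (a point): Pivot axis of the bar, at the height of the bar's underside: fixed at x = 105, y = 0, z = 49 mm of the fixture.
- bar_post (a point): The bar's grip: an upright black round post 14 mm across and 34 mm high on top of the bar, 115 mm from the pivot axis. The point lies on its axis 19 mm above the bar's top and 15 mm below the post's top (74 mm above the fixture's origin). Moves with the bar.
- parts_tray: Fixed black parts tray, 160 x 200 x 35 mm, with one divider; a bystander holding the spares. Origin at the centre of its underside.
- spare_a_center (a point): Centre of a spare capsule of the same shape in the tray; leave it.
- spare_b_center (a point): Centre of another spare capsule in the tray; leave it.
- driver: Screwdriver 160 mm long lying on the bench to the right of the fixture, along its x; leave it.
- tape_roll: Roll of tape 56 mm across, 18 mm high, on the bench close to the left of the fixture, below the sweep of the bar; leave it.
- cleaner: White bottle 48 mm across, 120 mm tall, standing on the bench at the far left; leave it.
- brush: Brush 150 mm long lying on the bench at the left; leave it.
Things that resemble listed ones, but are neither listed nor needed, are in the scene too. What is shaped like the part that bears capsule_center but brown, pink or turquoise is not meant.

How it is judged:
On the way, in this order (a step that is already met when the one before it is completed fails the run):
1. the capsule has dropped fully and flat into the pocket (z of capsule_center in the frame of fixture between 0.0385 and 0.043 m and angle between capsule_center's own z axis and vertical below 0.06 rad and x of capsule_center in the frame of fixture between -0.01 and 0.06 m and y of capsule_center in the frame of fixture between -0.01 and 0.01 m), for 0.2 s.
2. the hold-down bar is swung over the seated capsule to its stop (all of step 1 and value of joint hold_bar above 1.47 rad), for 0.2 s.
At the end, for the whole second after the job is handed in: The capsule lies flat (within 0.06 rad) on the floor of the pocket (centre 38.5 to 43 mm above the fixture's origin, within its channel), the hold-down bar is over it at its stop (joint above 1.47 rad), both at rest and let go (all of step 2 and linear speed of capsule below 0.01 m/s and velocity of joint hold_bar below 0.03 rad/s); the robot touches nothing.
It fails at once if the capsule is lifted out of the channel (centre more than 8 mm above where it lies on the plate) (z of capsule_center in the frame of fixture above 0.054 m).
It fails at once if the fingers push the capsule with more than 15 N (contact force between capsule and the fingers above 15 N).
It fails at once if a bystander is moved by more than 20 mm (distance of any of spare_a_center, spare_b_center, driver, tape_roll, cleaner, brush from where it was at the start of the episode above 0.02 m).
It also fails if it takes over 53 s, if anything falls off the work surface, if the arm or the gripper's body presses on something with over 40 N, if the wrist force passes 120 N, or if a joint passes its speed limit or range.

## Working session

There is one attempt and no reset: what is moved stays moved. The work goes in short steps, Python scripts to look and compute and a tool call to move; the robot and the scene stay as the last step left them, time stands still between calls to the robot, and variables do not carry over. Pictures are saved under pics/ and viewed, and the job is handed in when it is done.

Besides the shell and the picture viewer there is one more tool, called after "Emit:" by a JSON object that holds its "api" and its "payload". servo_tool: Moves the arm, as the interface text tells. Its arguments: {"type":"object","properties":{"deltas":{"type":"array"},"grip_force":{"type":"number"}},"required":["deltas"]}

```bash
mkdir -p pics; cat > h.py <<'E'
import numpy as np, cv2
from cell import robot, optics
def cam(n,save=None):
    c=optics.camera(n)
    if save: cv2.imwrite('pics/'+save,c['image'])
    return c
def f(c): return c['image'].shape[0]/2/np.tan(np.radians(c['vfov'])/2)
def ray(c,u,v):
    d=np.array([(u-c['cx'])/f(c),-(v-c['cy'])/f(c),-1.]); E=np.array(c['extrinsics'])
    return E[:3,3],E[:3,:3]@d
def onz(c,u,v,z):
    o,d=ray(c,u,v); return o+d*(z-o[2])/d[2]
def proj(c,p):
    E=np.array(c['extrinsics']); q=E[:3,:3].T@(np.array(p)-E[:3,3])
    return c['cx']+f(c)*q[0]/-q[2], c['cy']-f(c)*q[1]/-q[2]
E
python3 - <<'E'
from h import *
for n in('scene','top'):
    c=cam(n,n+'0.png'); print({k:c[k] for k in c if k not in('image','depth')}, c.keys())
print(robot.observe(),robot.pinch_z)
E
```

```text
{'vfov': 56.681568373486826, 'cx': 259.17034433539476, 'cy': 194.64858832814767, 'extrinsics': array([[-0.29007009, -0.63752635,  0.71373629,  1.36806007],
       [ 0.95693085, -0.18391134,  0.22463295,  0.24099564],
       [-0.01194523,  0.74815558,  0.66341581,  0.87828139],
       [ 0.        ,  0.        ,  0.        ,  1.        ]])} dict_keys(['image', 'depth', 'vfov', 'cx', 'cy', 'extrinsics'])
{'vfov': 57.26735188841764, 'cx': 255.44086272740864, 'cy': 192.9573386925382, 'extrinsics': array([[-0.01818314,  0.99131387, -0.13025427,  0.387175  ],
       [-0.99954925, -0.01491038,  0.02605734, -0.03356816],
       [ 0.02388886,  0.13066936,  0.99113815,  1.06730808],
       [ 0.        ,  0.        ,  0.        ,  1.        ]])} dict_keys(['image', 'depth', 'vfov', 'cx', 'cy', 'extrinsics'])
{'clock': 0.1, 'q': array([ 1.14233292e+00,  3.08908324e-01,  1.63507801e+00, -1.33776955e-05,
        1.19968784e+00, -6.97211884e-02]), 'joint_velocities': array([-0.00018982, -0.00050963, -0.0047466 , -0.00036157,  0.0008814 ,
       -0.00156406]), 'effort': array([-6.30629074e-04, -4.16401112e+01, -2.77645254e+01, -7.37783603e-05,
        3.97670097e-03, -1.38025203e-05]), 'tcp_pos': array([0.21916464, 0.58451211, 0.23015896]), 'tool_rot': array([-3.13951532e+00, -1.32581705e-04,  2.78285516e+00]), 'contact_force': array([ 0.53153431,  0.21155436, -0.01846748]), 'ft_torque': array([ 0.01239247, -0.036686  , -0.02471278]), 'grip_width': 0.9939504476050398} 0.0187
```

View pics/scene0.png

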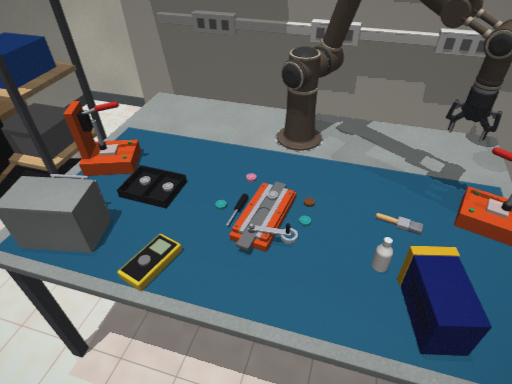

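View pics/top0.png

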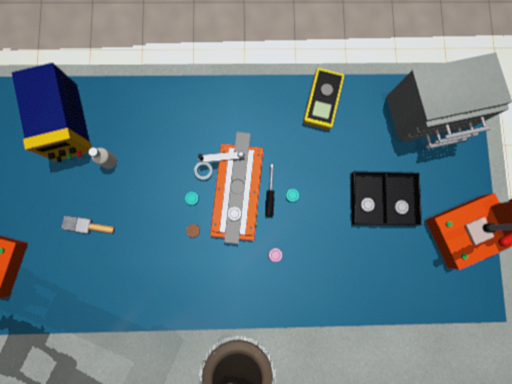

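```bash
python3 - <<'E'
import cv2
t=cv2.imread('pics/top0.png')[120:255,170:310]; s=cv2.imread('pics/scene0.png')[165:260,200:330]
cv2.imwrite('pics/t0c.png',cv2.resize(t,None,fx=4.4,fy=4.4,interpolation=cv2.INTER_CUBIC))
cv2.imwrite('pics/s0c.png',cv2.resize(s,None,fx=6,fy=6,interpolation=cv2.INTER_CUBIC))
E
```

```text
(no output)
```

View pics/t0c.png

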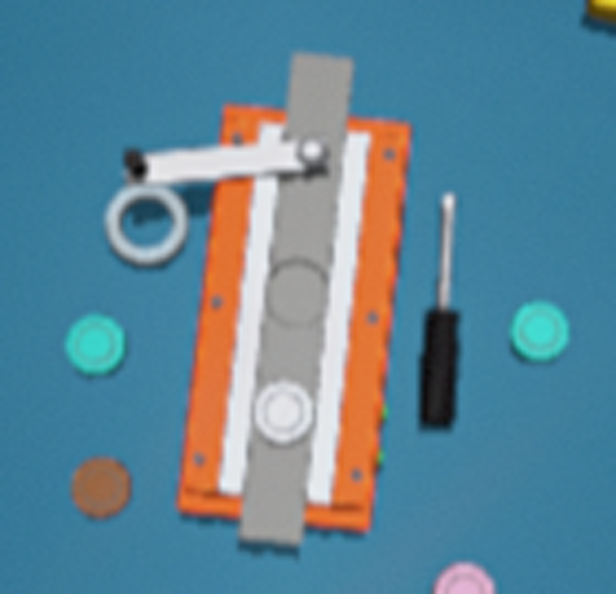

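View pics/s0c.png

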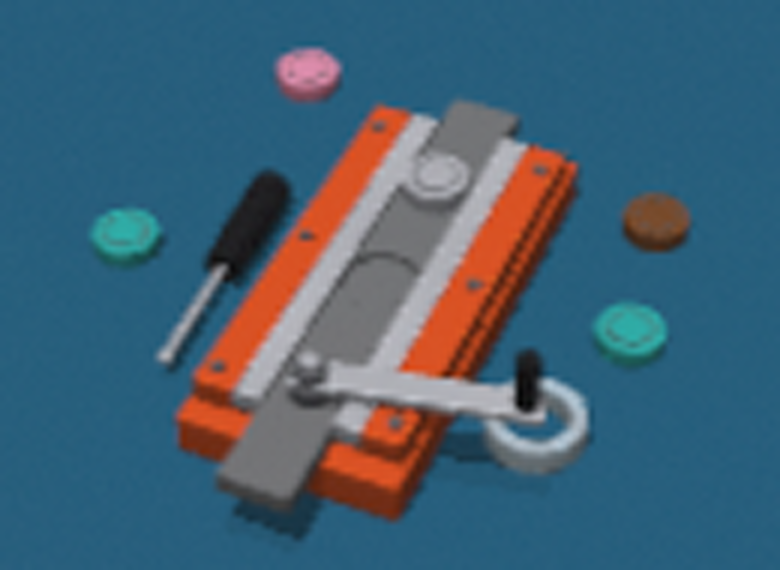

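```bash
python3 - <<'E'
from h import *
c=cam('top'); s=cam('scene')
def rect(c,roi):
    im=c['image']; hsv=cv2.cvtColor(im,cv2.COLOR_BGR2HSV)
    m=((hsv[...,0]<14)&(hsv[...,1]>150)&(hsv[...,2]>110)).astype(np.uint8)
    k=np.zeros_like(m); k[roi[1]:roi[3],roi[0]:roi[2]]=1; return m*k
m=rect(c,(205,135,275,250))
pts=np.argwhere(m)[:,::-1].astype(float)
for z in(.04,.044):
    W=np.array([onz(c,u,v,z)[:2] for u,v in pts]).astype(np.float32)
    r=cv2.minAreaRect(W); print(z,r)
for nm,u,v,z in [('caps',283,411,.052),('pock',297,292,.04),('pivot',312,150,.06),('post',134,163,.089),('tape',146,224,.018)]:
    print(nm,onz(c,170+u/4.4-.4,120+v/4.4-.4,z))
for nm,u,v,z in [('caps',438,174,.052),('postTop',528,357,.089),('pocket',385,285,.04)]:
    print(nm,onz(s,200+u/6-.4,165+v/6-.4,z))
# depth check
for u,v in[(234,213),(237,200),(237,187)]:
    d=c['depth'][v,u]; o,dd=ray(c,u,v); print(u,v,d,o+dd*d)
E
```

```text
0.04 ((0.5286096930503845, -0.005497775971889496), (0.1268044263124466, 0.2743483781814575), 83.37506866455078)
0.044 ((0.5280590057373047, -0.0056070610880851746), (0.12631072103977203, 0.27328017354011536), 83.37506866455078)
caps [0.46315911 0.00294877 0.052     ]
pock [ 0.54381377 -0.00681336  0.04      ]
pivot [ 0.63624651 -0.01840094  0.06      ]
post [0.62191062 0.09585299 0.089     ]
tape [0.59595441 0.09692556 0.018     ]
caps [0.46073824 0.00488189 0.052     ]
postTop [0.62454325 0.09646401 0.089     ]
pocket [ 0.54656275 -0.00233244  0.04      ]
234 213 1.0126238 [0.46298375 0.0026182  0.05464169]
237 200 1.0368656 [ 0.50263505 -0.00592848  0.03561876]
237 187 1.0384929 [ 0.54087321 -0.00645752  0.03901601]
```

The target is the silver disc in the channel at top px (234,213). What could be mistaken for it: spares in the tray (368,205) and (402,207), pink (275,255), turquoise (191,198) and (292,195), brown (193,230). The close crop confirms a plain silver disc lying between the guides. The pocket ring shows at about (237,186), the bar's post at about (200,157) and the tape roll just below the post.

Emit:
{"api": "servo_tool", "payload": {"deltas": [[0,0,0,-3.6,-4.3,0,0],[0,0,0,-3.6,-4.3,0,0],[0,0,0,-3.6,-4.3,0,0],[0,0,0,-3.6,-4.3,0,0],[0,0,0,-3.6,-4.3,0,0]], "grip_force": 20}}

```text
clock: 0.82
tcp_pos: [0.3128, 0.319, 0.2313]
tool_rot: [3.141, 0.0, 2.783]
contact_force: [1.8, 0.3, 0.1]
grip_width: -0.0
```

Emit:
{"api": "servo_tool", "payload": {"deltas": [[0,0,0,-3.6,-4.3,0,0],[0,0,0,-3.6,-4.3,0,0],[0,0,0,-3.6,-4.3,0,0],[0,0,-7,0,0,0,0],[0,0,-7,0,0,0,0]]}}

```text
clock: 1.45
tcp_pos: [0.3686, 0.1608, 0.2313]
tool_rot: [3.142, 0.0, 3.028]
contact_force: [1.2, 0.2, 0.1]
grip_width: 0.001
```

```bash
cat >> h.py <<'E'
from scipy.spatial.transform import Rotation as R
YAW=np.radians(-6.7); FO=np.array([0.530,-0.0055,0])
RF=R.from_euler('z',YAW).as_matrix()
def to_tool(tgt):
    s=robot.observe(); M=R.from_euler('xyz',s['tool_rot']).as_matrix()
    return M.T@(np.array(tgt)-s['tcp_pos'])*100
def st():
    s=robot.observe(); M=R.from_euler('xyz',s['tool_rot']).as_matrix()
    print('t',s['clock'],'tcp',s['tcp_pos'].round(4),'yaw',np.degrees(s['tool_rot']).round(2),'F',s['contact_force'].round(2),'g',round(s['grip_width'],3),'fix(mm)',(RF.T@(s['tcp_pos']-FO)*1000).round(1))
E
python3 -c "
from h import *
st(); print(to_tool([.418,.0088,.231]),to_tool([.418,.0088,.1]))"
```

```text
t 1.45 tcp [0.3686 0.1608 0.2313] yaw [179.99   0.   173.5 ] F [1.21 0.17 0.05] g 0.001 fix(mm) [-179.7  146.4  231.3]
[ -6.62895781 -14.54578824   0.02632345] [ -6.62814173 -14.54697929  13.12632337]
```

Emit:
{"api": "servo_tool", "payload": {"deltas": [[0,0,0,-1.66,-3.64,0,0],[0,0,0,-1.66,-3.64,0,0],[0,0,0,-1.66,-3.64,0,0],[0,0,0,-1.66,-3.64,0,0],[0,0,0,0,0,5,0]]}}

```text
clock: 2.08
tcp_pos: [0.4232, 0.0071, 0.1848]
tool_rot: [-3.141, 0.013, 3.023]
contact_force: [-0.1, 0.1, -0.9]
grip_width: 0.001
```

Emit:
{"api": "servo_tool", "payload": {"deltas": [[0,0,0,0,0,5,0],[0,0,0,0,0,3,0],[0,0,0,0,0,0,0]]}}

```text
clock: 2.45
tcp_pos: [0.4148, 0.0099, 0.099]
tool_rot: [-3.141, -0.007, 3.027]
contact_force: [0.9, 0.1, -0.3]
grip_width: -0.001
```

```bash
python3 - <<'E'
from h import *
st(); print(to_tool([.418,.0088,.048]))
c=cam('top');s=cam('scene')
cv2.imwrite('pics/t1.png',cv2.resize(c['image'][120:255,170:310],None,fx=4.4,fy=4.4,interpolation=cv2.INTER_CUBIC))
cv2.imwrite('pics/s1.png',cv2.resize(s['image'][165:260,200:330],None,fx=6,fy=6,interpolation=cv2.INTER_CUBIC))
E
```

```text
t 2.45 tcp [0.4148 0.0099 0.099 ] yaw [-179.99   -0.39  173.43] F [ 0.86  0.09 -0.29] g -0.001 fix(mm) [-116.2    1.8   99. ]
[-0.36207776 -0.07056616  5.09699183]
```

View pics/s1.png

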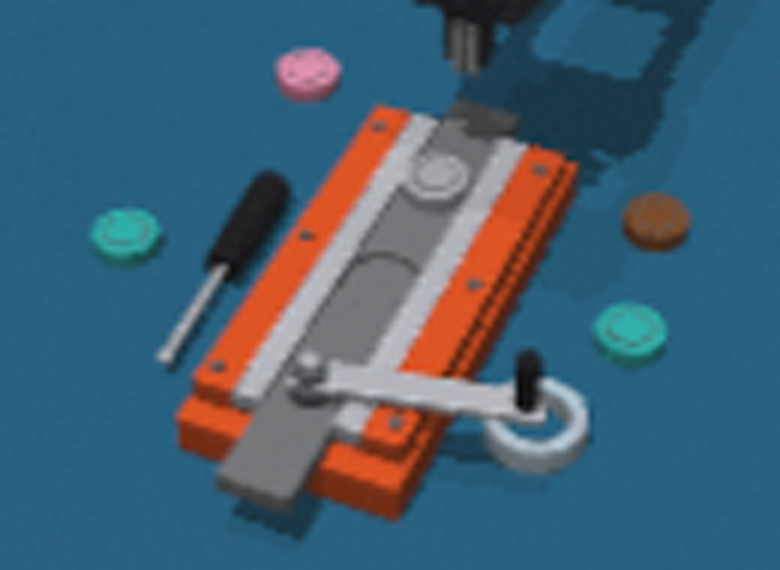

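View pics/t1.png

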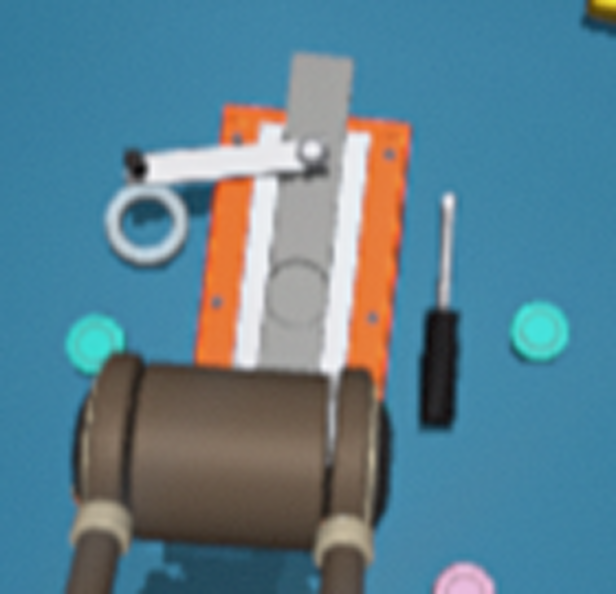

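The scene crop shows the shut fingertips at (467,65), in line with the channel, and the capsule untouched at (438,174). The arm hides the capsule in the top view. Next I lower the fingers.

Emit:
{"api": "servo_tool", "payload": {"deltas": [[0,0,0,0,0,2,0],[0,0,0,0,0,1.5,0],[0,0,0,0,0,0,0],[0,0,0,0,0,0,0]]}}

```text
clock: 3.05
tcp_pos: [0.4184, 0.0097, 0.067]
tool_rot: [3.142, 0.001, 3.027]
contact_force: [0.3, 0.9, 0.8]
grip_width: 0.003
```

```bash
python3 - <<'E'
from h import *
st(); print(to_tool([.418,.0078,.048]))
E
```

```text
t 3.05 tcp [0.4184 0.0097 0.067 ] yaw [1.8000e+02 7.0000e-02 1.7345e+02] F [0.28 0.91 0.76] g 0.003 fix(mm) [-112.6    2.1   67. ]
[ 0.01863329 -0.19549098  1.89508926]
```

Emit:
{"api": "servo_tool", "payload": {"deltas": [[0,0,0,0,-0.1,1.0,0],[0,0,0,0,0,0.9,0],[0,0,0,0,0,0,0],[0,0,0,0,0,0,0]]}}

```text
clock: 3.55
tcp_pos: [0.4174, 0.0087, 0.0471]
tool_rot: [-3.142, -0.001, 3.027]
contact_force: [-0.2, 0.2, 0.1]
grip_width: -0.001
```

```bash
python3 - <<'E'
from h import *
st()
s=cam('scene')
cv2.imwrite('pics/s2.png',cv2.resize(s['image'][165:225,240:310],None,fx=10,fy=10,interpolation=cv2.INTER_CUBIC))
E
```

```text
t 3.55 tcp [0.4174 0.0087 0.0471] yaw [-1.8000e+02 -3.0000e-02  1.7344e+02] F [-0.24  0.15  0.07] g -0.001 fix(mm) [-113.5    1.    47.1]
```

View pics/s2.png

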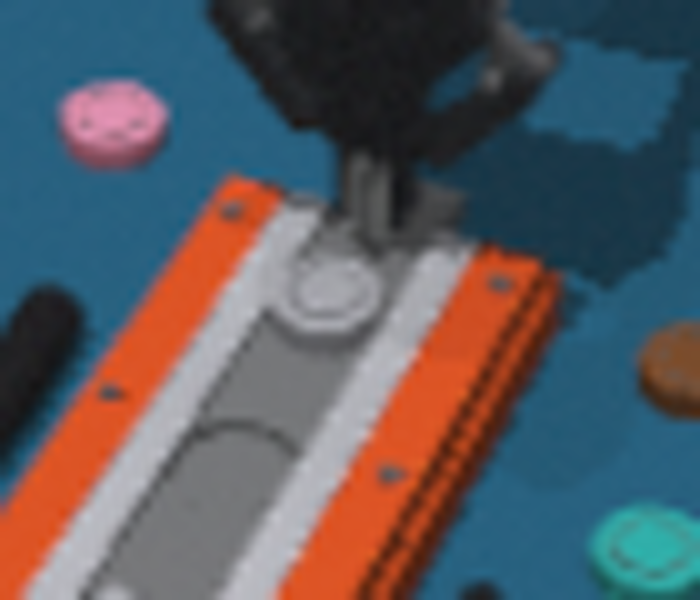

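The fingertips are in the channel behind the capsule, at crop (375,225), with a small gap before the disc at (328,295). Next I creep along fixture +x, which is tool -x.

Emit:
{"api": "servo_tool", "payload": {"deltas": [[0,0,0,-0.3,0,-0.05,0],[0,0,0,-0.3,0,0,0],[0,0,0,-0.2,0,0,0],[0,0,0,-0.2,0,0,0],[0,0,0,-0.2,0,0,0]]}}

```text
clock: 4.22
tcp_pos: [0.4296, 0.0074, 0.0478]
tool_rot: [-3.142, -0.0, 3.027]
contact_force: [0.6, 0.7, -0.1]
grip_width: 0.001
```

Emit:
{"api": "servo_tool", "payload": {"deltas": [[0,0,0,-0.2,0,0,0],[0,0,0,-0.2,0,0,0],[0,0,0,-0.2,0,0,0],[0,0,0,-0.2,0,0,0],[0,0,0,-0.2,0,0,0]]}}

```text
clock: 4.85
tcp_pos: [0.4395, 0.0062, 0.0478]
tool_rot: [-3.142, -0.0, 3.027]
contact_force: [-0.1, 0.5, 0.3]
grip_width: 0.0
```

```bash
python3 - <<'E'
from h import *
st()
s=cam('scene')
cv2.imwrite('pics/s3.png',cv2.resize(s['image'][165:225,240:310],None,fx=10,fy=10,interpolation=cv2.INTER_CUBIC))
E
```

```text
t 4.85 tcp [0.4395 0.0062 0.0478] yaw [-180.     -0.    173.44] F [-0.08  0.53  0.33] g 0.0 fix(mm) [-91.2   1.1  47.8]
```

View pics/s3.png

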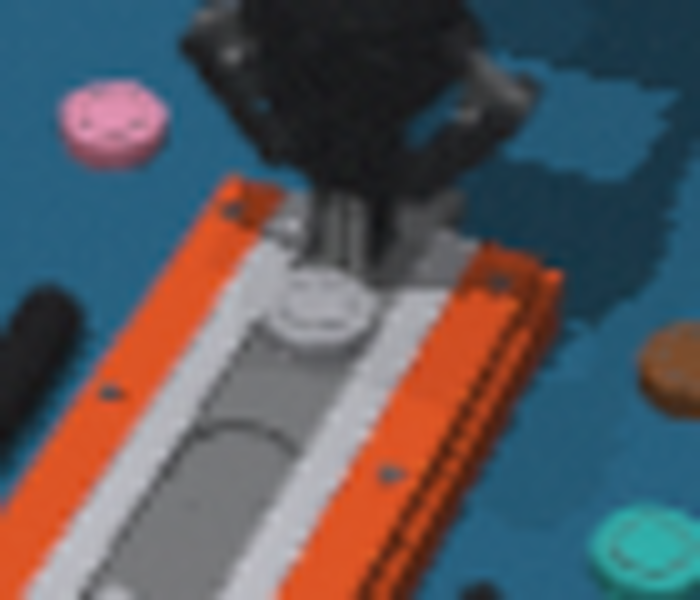

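The capsule has moved from (328,295) to (320,307), so contact is made and the force is tiny. I keep pushing slowly.

Emit:
{"api": "servo_tool", "payload": {"deltas": [[0,0,0,-0.2,0,0,0],[0,0,0,-0.2,0,0,0],[0,0,0,-0.2,0,0,0],[0,0,0,-0.2,0,0,0],[0,0,0,-0.2,0,0,0]]}}

```text
clock: 5.52
tcp_pos: [0.4495, 0.0051, 0.0478]
tool_rot: [-3.142, -0.0, 3.027]
contact_force: [-0.1, -0.0, -0.5]
grip_width: -0.001
```

Emit:
{"api": "servo_tool", "payload": {"deltas": [[0,0,0,-0.2,0,0,0],[0,0,0,-0.2,0,0,0],[0,0,0,-0.2,0,0,0],[0,0,0,-0.2,0,0,0],[0,0,0,-0.2,0,0,0]]}}

```text
clock: 6.15
tcp_pos: [0.4594, 0.004, 0.0478]
tool_rot: [-3.142, -0.0, 3.027]
contact_force: [-0.9, -0.2, 0.4]
grip_width: 0.004
```

Emit:
{"api": "servo_tool", "payload": {"deltas": [[0,0,0,-0.2,0,0,0],[0,0,0,-0.2,0,0,0],[0,0,0,-0.2,0,0,0],[0,0,0,-0.2,0,0,0],[0,0,0,-0.2,0,0,0]]}}

```text
clock: 6.78
tcp_pos: [0.4694, 0.0028, 0.0478]
tool_rot: [3.142, 0.0, 3.027]
contact_force: [-0.7, 0.1, -0.3]
grip_width: -0.001
```

Emit:
{"api": "servo_tool", "payload": {"deltas": [[0,0,0,-0.2,0,0,0],[0,0,0,-0.2,0,0,0],[0,0,0,-0.2,0,0,0],[0,0,0,-0.2,0,0,0],[0,0,0,-0.2,0,0,0]]}}

```text
clock: 7.4
tcp_pos: [0.4793, 0.0016, 0.0478]
tool_rot: [-3.142, -0.0, 3.027]
contact_force: [-0.3, 1.1, 0.4]
grip_width: -0.003
```

```bash
python3 - <<'E'
from h import *
st()
s=cam('scene')
cv2.imwrite('pics/s4.png',cv2.resize(s['image'][165:225,240:310],None,fx=10,fy=10,interpolation=cv2.INTER_CUBIC))
E
```

```text
t 7.4 tcp [0.4793 0.0016 0.0478] yaw [-180.     -0.    173.44] F [-0.27  1.15  0.35] g -0.003 fix(mm) [-51.2   1.2  47.8]
```

View pics/s4.png

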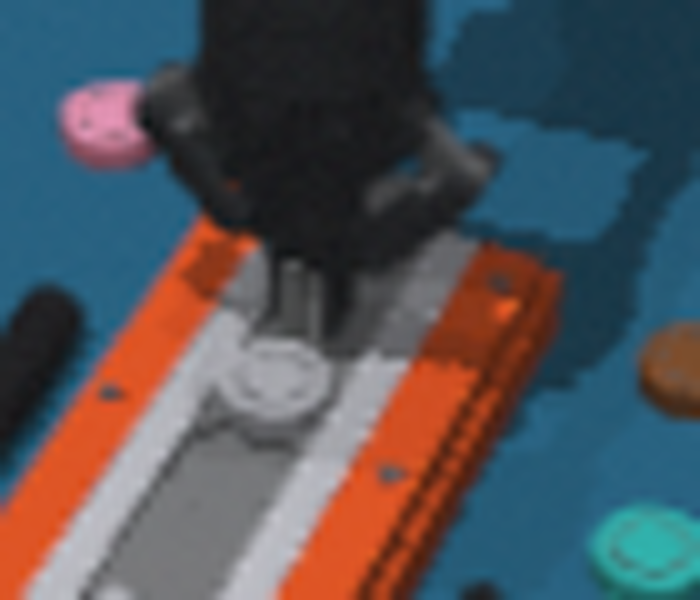

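Emit:
{"api": "servo_tool", "payload": {"deltas": [[0,0,0,-0.2,0,0,0],[0,0,0,-0.2,0,0,0],[0,0,0,-0.2,0,0,0],[0,0,0,-0.2,0,0,0],[0,0,0,-0.2,0,0,0]]}}

```text
clock: 8.07
tcp_pos: [0.4893, 0.0005, 0.0478]
tool_rot: [-3.142, -0.0, 3.027]
contact_force: [-0.1, -0.3, -0.2]
grip_width: 0.002
```

Emit:
{"api": "servo_tool", "payload": {"deltas": [[0,0,0,-0.2,0,0,0],[0,0,0,-0.2,0,0,0],[0,0,0,-0.2,0,0,0],[0,0,0,-0.2,0,0,0],[0,0,0,-0.2,0,0,0]]}}

```text
clock: 8.7
tcp_pos: [0.4992, -0.0006, 0.0478]
tool_rot: [-3.142, -0.0, 3.027]
contact_force: [-0.6, 0.1, 0.9]
grip_width: 0.002
```

```bash
python3 - <<'E'
from h import *
st()
s=cam('scene')
cv2.imwrite('pics/s5.png',cv2.resize(s['image'][175:235,230:300],None,fx=10,fy=10,interpolation=cv2.INTER_CUBIC))
E
```

```text
t 8.7 tcp [ 0.4992 -0.0006  0.0478] yaw [-180.     -0.    173.44] F [-0.63  0.07  0.92] g 0.002 fix(mm) [-31.2   1.2  47.8]
```

View pics/s5.png

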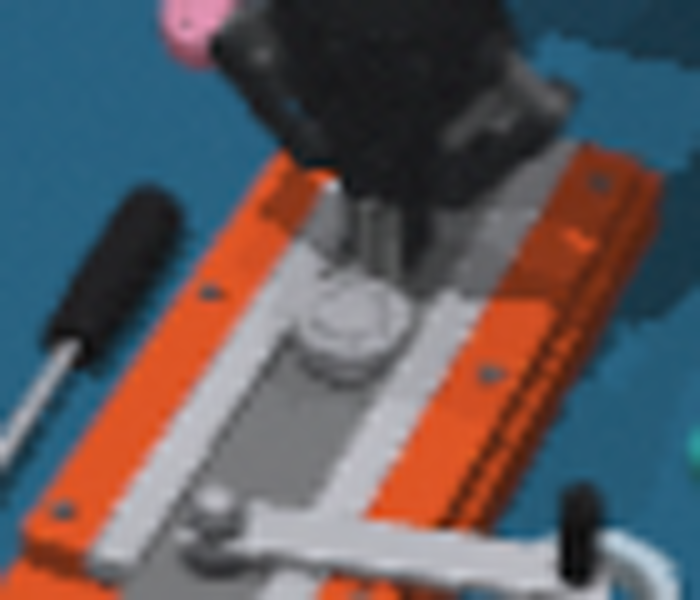

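Emit:
{"api": "servo_tool", "payload": {"deltas": [[0,0,0,-0.15,0,0,0],[0,0,0,-0.15,0,0,0],[0,0,0,-0.15,0,0,0],[0,0,0,-0.15,0,0,0],[0,0,0,-0.15,0,0,0]]}}

```text
clock: 9.38
tcp_pos: [0.5068, -0.0015, 0.0478]
tool_rot: [-3.142, 0.0, 3.027]
contact_force: [-0.5, 0.3, 0.1]
grip_width: -0.001
```

```bash
python3 - <<'E'
from h import *
st()
s=cam('scene')
cv2.imwrite('pics/s6.png',cv2.resize(s['image'][175:235,230:300],None,fx=10,fy=10,interpolation=cv2.INTER_CUBIC))
E
```

```text
t 9.375 tcp [ 0.5068 -0.0015  0.0478] yaw [-1.8000e+02  2.0000e-02  1.7345e+02] F [-0.5   0.27  0.06] g -0.001 fix(mm) [-23.5   1.3  47.8]
```

View pics/s6.png

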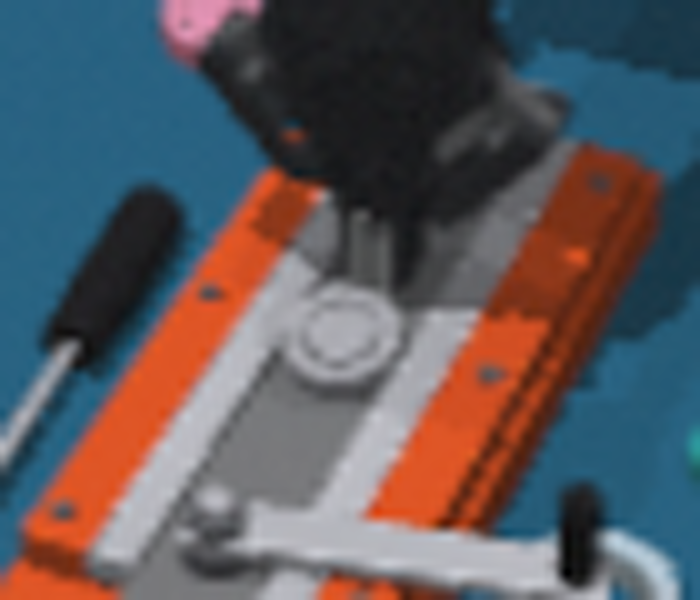

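The disc's outline has become rounder, from 110x90 to 115x105 px. It has tipped nose-down into the pocket, so I continue at 1 mm per row.

Emit:
{"api": "servo_tool", "payload": {"deltas": [[0,0,0,-0.1,0,0,0],[0,0,0,-0.1,0,0,0],[0,0,0,-0.1,0,0,0],[0,0,0,-0.1,0,0,0]]}}

```text
clock: 9.93
tcp_pos: [0.5105, -0.002, 0.0478]
tool_rot: [-3.142, -0.0, 3.027]
contact_force: [-0.5, 0.2, -0.2]
grip_width: -0.001
```

```bash
python3 - <<'E'
from h import *
st()
s=cam('scene')
cv2.imwrite('pics/s7.png',cv2.resize(s['image'][175:235,230:300],None,fx=10,fy=10,interpolation=cv2.INTER_CUBIC))
E
```

```text
t 9.925 tcp [ 0.5105 -0.002   0.0478] yaw [-180.     -0.    173.44] F [-0.48  0.21 -0.17] g -0.001 fix(mm) [-19.8   1.2  47.8]
```

View pics/s7.png

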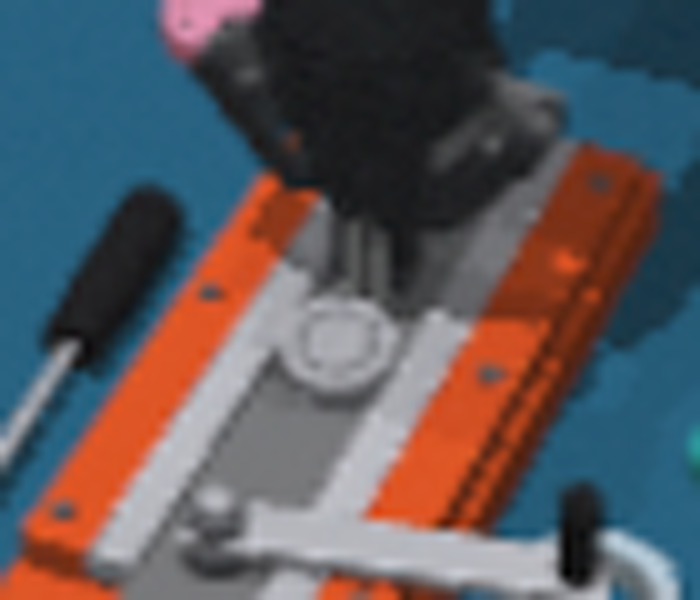

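Emit:
{"api": "servo_tool", "payload": {"deltas": [[0,0,0,-0.1,0,0,0],[0,0,0,-0.1,0,0,0],[0,0,0,-0.1,0,0,0]]}}

```text
clock: 10.35
tcp_pos: [0.5137, -0.0023, 0.0479]
tool_rot: [-3.142, 0.0, 3.027]
contact_force: [0.6, -0.8, 0.4]
grip_width: 0.003
```

```bash
python3 - <<'E'
from h import *
st()
s=cam('scene')
cv2.imwrite('pics/s8.png',cv2.resize(s['image'][175:235,230:300],None,fx=10,fy=10,interpolation=cv2.INTER_CUBIC))
E
```

```text
t 10.35 tcp [ 0.5137 -0.0023  0.0479] yaw [-1.8000e+02  3.0000e-02  1.7344e+02] F [ 0.57 -0.84  0.38] g 0.003 fix(mm) [-16.5   1.3  47.9]
```

View pics/s8.png

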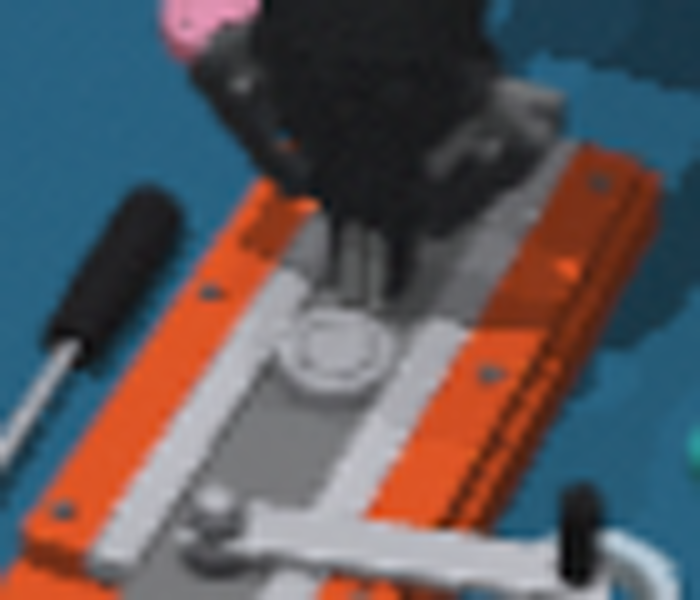

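The disc is flat again, with an ellipse of about 112x85 px at (335,350), and lower. It looks seated. I stop, back off and lift to check.

Emit:
{"api": "servo_tool", "payload": {"deltas": [[0,0,0,0.6,0,0,0],[0,0,0,0.6,0,0,0],[0,0,0,0,0,-5,0],[0,0,0,0,0,-6,0],[0,0,0,0,5,-1,0]]}}

```text
clock: 11.02
tcp_pos: [0.5108, 0.0472, 0.1728]
tool_rot: [3.141, 0.01, 3.022]
contact_force: [0.5, -0.7, -0.4]
grip_width: 0.001
```

Emit:
{"api": "servo_tool", "payload": {"deltas": [[0,0,10,0,6,0,0.35],[0,0,10,0,6,0,0.35],[0,0,0,0,0,0,0.35]]}}

```text
clock: 11.4
tcp_pos: [0.5308, 0.1666, 0.1681]
tool_rot: [3.14, 0.001, 2.691]
contact_force: [-0.1, -0.4, -0.9]
grip_width: 0.352
```

```bash
python3 - <<'E'
from h import *
st()
c=cam('top');s=cam('scene')
cv2.imwrite('pics/t9.png',cv2.resize(c['image'][120:255,170:310],None,fx=4.4,fy=4.4,interpolation=cv2.INTER_CUBIC))
cv2.imwrite('pics/s9.png',cv2.resize(s['image'][165:260,200:330],None,fx=6,fy=6,interpolation=cv2.INTER_CUBIC))
E
```

```text
t 11.4 tcp [0.5308 0.1666 0.1681] yaw [1.799e+02 4.000e-02 1.542e+02] F [-0.1  -0.45 -0.92] g 0.352 fix(mm) [-19.2 171.  168.1]
```

View pics/t9.png

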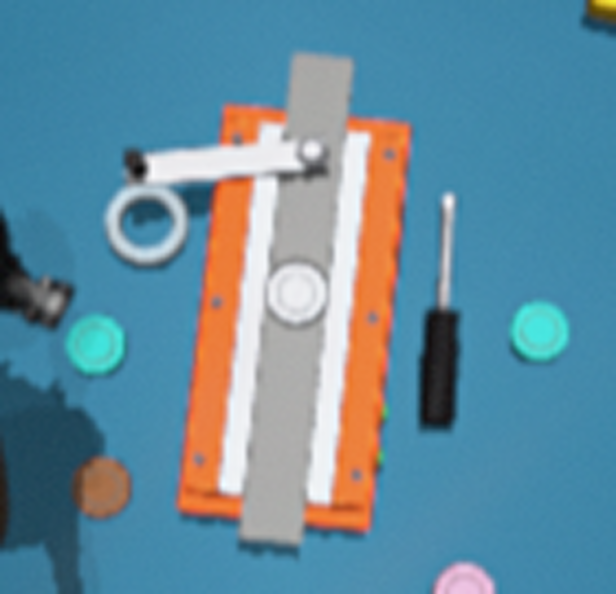

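View pics/s9.png

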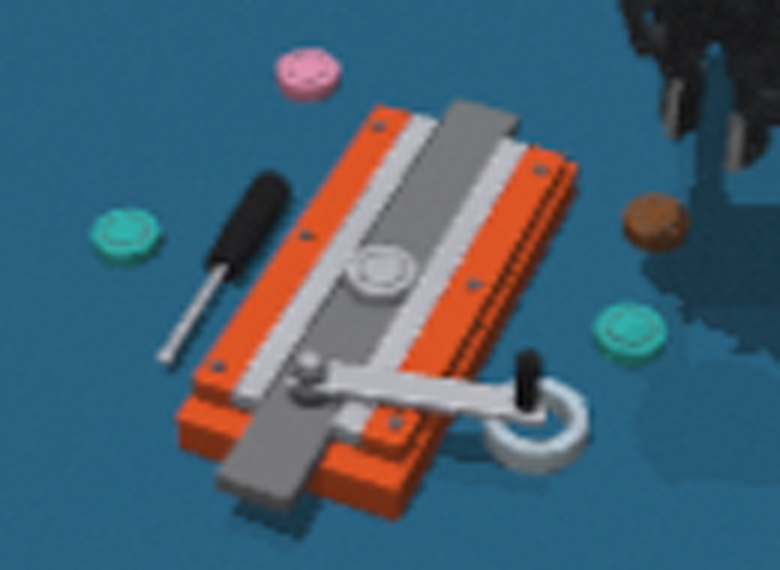

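Emit:
{"api": "servo_tool", "payload": {"deltas": [[0,0,9.7,0,0,0,0.35],[0,0,9.7,0,0,0,0.35],[0,0,9.7,0,0,0,0.35],[0,0,9.7,0,0,0,0.35],[0,0,9.7,0,0,0,0.35]]}}

```text
clock: 12.12
tcp_pos: [0.5297, 0.1609, 0.1674]
tool_rot: [-3.14, 0.0, 1.833]
contact_force: [0.6, -0.2, 0.3]
grip_width: 0.348
```

Emit:
{"api": "servo_tool", "payload": {"deltas": [[0,0,9.7,0,0,0,0.35],[0,0,0,0,0,0,0.35]]}}

```text
clock: 12.38
tcp_pos: [0.5298, 0.1613, 0.1675]
tool_rot: [-3.14, 0.001, 1.671]
contact_force: [0.8, 0.0, 0.0]
grip_width: 0.346
```

```bash
python3 - <<'E'
from h import *
st(); print(to_tool([.623,.096,.062]))
c=cam('top'); D=c['depth']
def med(x,y,z):
    u,v=proj(c,FO+RF@np.array([x,y,z])); u,v=int(round(u)),int(round(v))
    zs=[(lambda o,d:(o+d*D[b,a])[2])(*ray(c,a,b)) for a in range(u-1,u+2) for b in range(v-1,v+2)]
    return round(float(np.median(zs)),4),(u,v)
print('cap',[med(14+dx,1+dy,.047) for dx,dy in((0,0),(-10,0),(10,0),(0,8),(0,-8))] if 0 else [med(.014+dx,.001+dy,.047) for dx,dy in((0,0),(-.01,0),(.01,0),(0,.008),(0,-.008))])
print('plate',[med(x,0,.04) for x in(-.09,-.05,-.03,.055,.07)],'rail',[med(x,y,.044) for x in(-.05,.0,.04) for y in(-.045,.045)])
E
```

```text
t 12.375 tcp [0.5298 0.1613 0.1675] yaw [-1.7993e+02  3.0000e-02  9.5770e+01] F [0.79 0.05 0.02] g 0.346 fix(mm) [-19.6 165.6 167.5]
[-7.42314222  8.62624692 10.53825897]
cap [(0.0478, (237, 186)), (0.0472, (236, 189)), (0.0463, (237, 182)), (0.0493, (234, 185)), (0.0487, (240, 186))]
plate [(0.0416, (233, 221)), (0.0403, (235, 207)), (0.0388, (236, 201)), (0.0407, (239, 172)), (0.041, (239, 167))] rail [(0.045, (250, 209)), (0.0455, (219, 206)), (0.0452, (252, 192)), (0.0445, (221, 189)), (0.0454, (253, 179)), (0.0445, (223, 176))]
```

Depth puts the capsule's top about 7 mm over the plate and level, so it is seated. Now I go over the post.

Emit:
{"api": "servo_tool", "payload": {"deltas": [[0,0,0,-3.0,3.5,0,0.35],[0,0,0,-3.0,3.5,0,0.35],[0,0,0,-1.4,1.6,0,0.35],[0,0,0,0,0,3,0.35],[0,0,0,0,0,0,0.35]]}}

```text
clock: 13.05
tcp_pos: [0.6202, 0.0974, 0.1347]
tool_rot: [-3.134, -0.0, 1.671]
contact_force: [-0.4, 0.6, -0.5]
grip_width: 0.347
```

```bash
python3 - <<'E'
from h import *
st(); print(to_tool([.623,.096,.062]))
s=cam('scene')
cv2.imwrite('pics/s10.png',cv2.resize(s['image'][165:260,220:330],None,fx=6,fy=6,interpolation=cv2.INTER_CUBIC))
E
```

```text
t 13.05 tcp [0.6202 0.0974 0.1347] yaw [-1.7955e+02 -2.0000e-02  9.5760e+01] F [-0.36  0.61 -0.54] g 0.347 fix(mm) [ 77.6 112.7 134.7]
[-0.17246703  0.31838303  7.26376406]
```

View pics/s10.png

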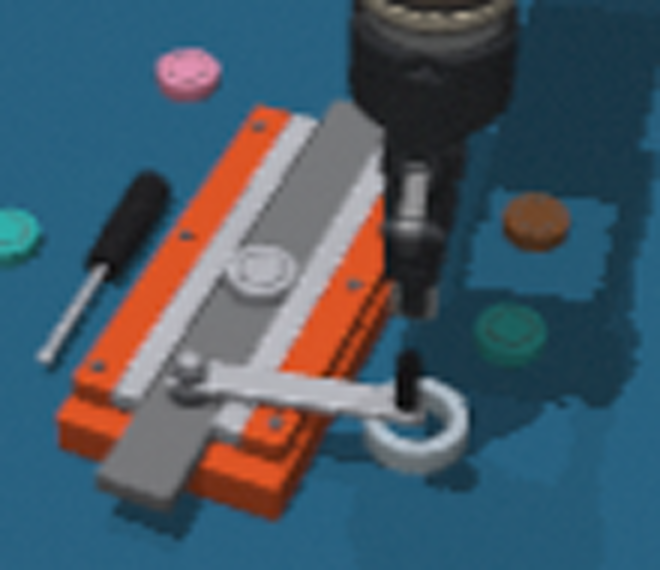

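Emit:
{"api": "servo_tool", "payload": {"deltas": [[0,0,0,-0.1,0.1,2,0.4],[0,0,0,0,0,1.5,0.4],[0,0,0,0,0,0,0.4]]}}

```text
clock: 13.48
tcp_pos: [0.6227, 0.0972, 0.1006]
tool_rot: [-3.137, -0.0, 1.671]
contact_force: [-0.2, -0.3, 0.4]
grip_width: 0.401
```

```bash
python3 - <<'E'
from h import *
st(); print(to_tool([.623,.096,.062]))
s=cam('scene')
cv2.imwrite('pics/s11.png',cv2.resize(s['image'][195:255,255:325],None,fx=10,fy=10,interpolation=cv2.INTER_CUBIC))
E
```

```text
t 13.475 tcp [0.6227 0.0972 0.1006] yaw [-1.7975e+02 -1.0000e-02  9.5760e+01] F [-0.23 -0.35  0.44] g 0.401 fix(mm) [ 80.1 112.8 100.6]
[-0.12114063  0.03676924  3.85870299]
```

View pics/s11.png

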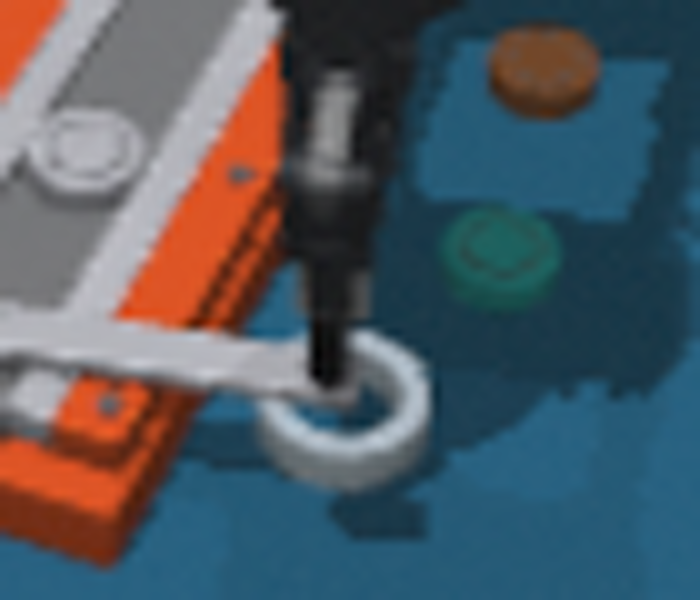

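```bash
python3 - <<'E'
from h import *
s=cam('scene')
p=robot.observe()['tcp_pos']
for nm,q in [('posttop',[.623,.096,.089]),('postbase',[.623,.096,.055]),('nearin',p+[.017,0,.004]),('nearout',p+[.0315,0,.004]),('farin',p+[-.017,0,.004]),('tcp',p)]:
    u,v=proj(s,q); print(nm,round((u-255)*10),round((v-195)*10))
o=s['image'][195:255,255:325]; 
g=cv2.convertScaleAbs(o,alpha=2.5); cv2.imwrite('pics/s12.png',cv2.resize(g[15:45,20:50],None,fx=18,fy=18,interpolation=cv2.INTER_CUBIC))
D=s['depth']
for v in (218,222,226,230,233): print(v,[round(float(D[v,u]),3) for u in range(282,296)])
E
```

```text
posttop 326 287
postbase 321 363
nearin 318 290
nearout 306 324
farin 344 213
tcp 331 260
218 [1.193, 0.995, 0.994, 0.992, 0.992, 0.991, 0.987, 0.986, 0.987, 0.986, 1.022, 1.229, 1.23, 1.231]
222 [1.21, 1.209, 1.215, 1.052, 1.041, 1.038, 1.034, 1.036, 1.036, 1.046, 1.217, 1.217, 1.216, 1.211]
226 [1.2, 1.197, 1.202, 1.059, 1.052, 1.05, 1.049, 1.047, 1.052, 1.056, 1.2, 1.2, 1.203, 1.202]
230 [1.116, 1.112, 1.114, 1.112, 1.098, 1.096, 1.091, 1.095, 1.112, 1.114, 1.164, 1.162, 1.162, 1.166]
233 [1.104, 1.101, 1.106, 1.105, 1.101, 1.1, 1.102, 1.107, 1.101, 1.183, 1.176, 1.172, 1.169, 1.155]
```

View pics/s12.png

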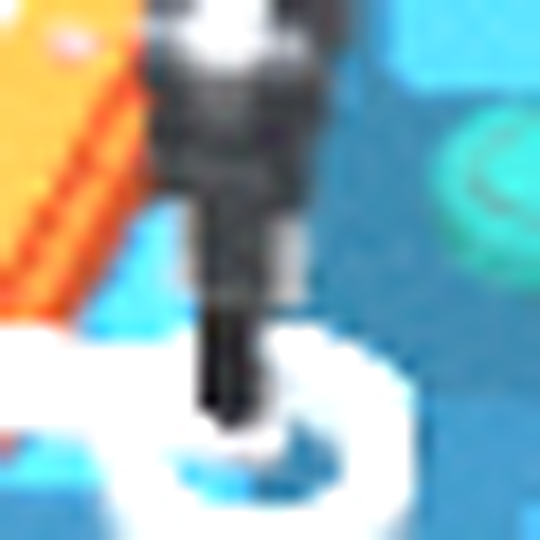

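The stretched crop shows the near finger's tip at (240,300). Depth gives 1.05 m for it and 1.09 m for the post behind, so the post stands inside the jaws. I descend.

Emit:
{"api": "servo_tool", "payload": {"deltas": [[0,0,0,-0.1,0,1.0,0.4],[0,0,0,0,0,1.0,0.4],[0,0,0,0,0,0,0.4]]}}

```text
clock: 13.95
tcp_pos: [0.6235, 0.096, 0.0813]
tool_rot: [-3.139, -0.0, 1.671]
contact_force: [0.8, 0.2, 0.2]
grip_width: 0.4
```

Emit:
{"api": "servo_tool", "payload": {"deltas": [[0,0,0,0,0,1.0,0.4],[0,0,0,0,0,0.7,0.4],[0,0,0,0,0,0,0.4]]}}

```text
clock: 14.32
tcp_pos: [0.6238, 0.096, 0.0647]
tool_rot: [-3.139, -0.0, 1.671]
contact_force: [-0.4, 0.1, -0.3]
grip_width: 0.396
```

```bash
python3 - <<'E'
from h import *
st(); print(to_tool([.623,.096,.062]))
# arc plan: post at angle th, tool yaw
P=FO+RF@np.array([.105,0,0])
s=robot.observe(); r=s['tcp_pos'][:2]-P[:2]
print('bar dir fix deg',np.degrees(np.arctan2(r[1],r[0]))-83.3,'r',np.hypot(*r))
E
```

```text
t 14.325 tcp [0.6238 0.096  0.0647] yaw [-179.88   -0.     95.74] F [-0.37  0.13 -0.29] g 0.396 fix(mm) [ 81.3 111.8  64.7]
[ 0.00423718 -0.08067227  0.26768344]
bar dir fix deg 11.957310337744502 r 0.11427010853810408
```

Emit:
{"api": "servo_tool", "payload": {"deltas": [[0,0,-3,-0.016,-0.6,0,0.4],[0,0,-3,-0.016,-0.6,0,0.4],[0,0,-3,-0.016,-0.6,0,0.4],[0,0,-3,-0.016,-0.6,0,0.4],[0,0,-3,-0.016,-0.6,0,0.4]]}}

```text
clock: 14.95
tcp_pos: [0.596, 0.0894, 0.0662]
tool_rot: [3.14, 0.0, 1.934]
contact_force: [0.3, 0.2, -0.8]
grip_width: 0.401
```

```bash
cat >> h.py <<'E'
def arc():
    st(); P=FO+RF@np.array([.105,0,0]); s=robot.observe(); r=s['tcp_pos'][:2]-P[:2]
    print('bar dir fix deg',np.degrees(np.arctan2(r[1],r[0]))%360-83.3,'r',np.hypot(*r),'yaw-dir',np.degrees(s['tool_rot'][2]-np.arctan2(r[1],r[0])))
E
python3 - <<'E'
from h import *
arc()
s=cam('scene')
cv2.imwrite('pics/s13.png',cv2.resize(s['image'][165:260,220:330],None,fx=6,fy=6,interpolation=cv2.INTER_CUBIC))
E
```

```text
t 14.95 tcp [0.596  0.0894 0.0662] yaw [1.7992e+02 1.0000e-02 1.1084e+02] F [ 0.29  0.18 -0.77] g 0.401 fix(mm) [ 54.5 102.   66.2]
bar dir fix deg 26.359051781905208 r 0.11381902390126167 yaw-dir 1.177107739529281
```

View pics/s13.png

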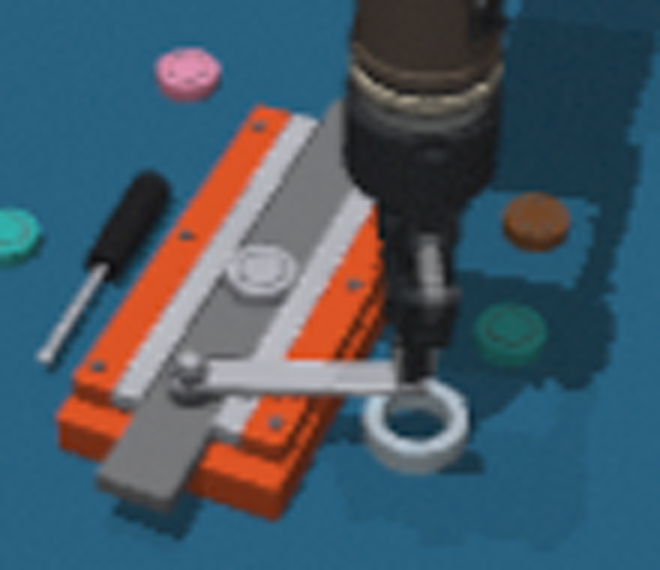

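The bar now points horizontally in the crop, from pivot (190,370) to post (410,380), and follows the jaws. The radius holds, so I continue.

Emit:
{"api": "servo_tool", "payload": {"deltas": [[0,0,-3,-0.016,-0.6,0,0.4],[0,0,-3,-0.016,-0.6,0,0.4],[0,0,-3,-0.016,-0.6,0,0.4],[0,0,-3,-0.016,-0.6,0,0.4],[0,0,-3,-0.016,-0.6,0,0.4]]}}

```text
clock: 15.62
tcp_pos: [0.5697, 0.0753, 0.0662]
tool_rot: [3.14, 0.0, 2.195]
contact_force: [-0.4, 1.1, 0.0]
grip_width: 0.4
```

Emit:
{"api": "servo_tool", "payload": {"deltas": [[0,0,-3,-0.016,-0.6,0,0.4],[0,0,-3,-0.016,-0.6,0,0.4],[0,0,-3,-0.016,-0.6,0,0.4],[0,0,-3,-0.016,-0.6,0,0.4],[0,0,-3,-0.016,-0.6,0,0.4]]}}

```text
clock: 16.25
tcp_pos: [0.5478, 0.0547, 0.0662]
tool_rot: [3.141, 0.0, 2.457]
contact_force: [-0.2, 0.7, 0.1]
grip_width: 0.405
```

```bash
python3 - <<'E'
from h import *
arc()
s=cam('scene')
cv2.imwrite('pics/s14.png',cv2.resize(s['image'][165:260,220:330],None,fx=6,fy=6,interpolation=cv2.INTER_CUBIC))
E
```

```text
t 16.25 tcp [0.5478 0.0547 0.0662] yaw [1.7995e+02 2.0000e-02 1.4079e+02] F [-0.16  0.68  0.1 ] g 0.405 fix(mm) [10.6 61.9 66.2]
bar dir fix deg 56.73897627033291 r 0.11287392591259982 yaw-dir 0.7478205129600473
```

View pics/s14.png

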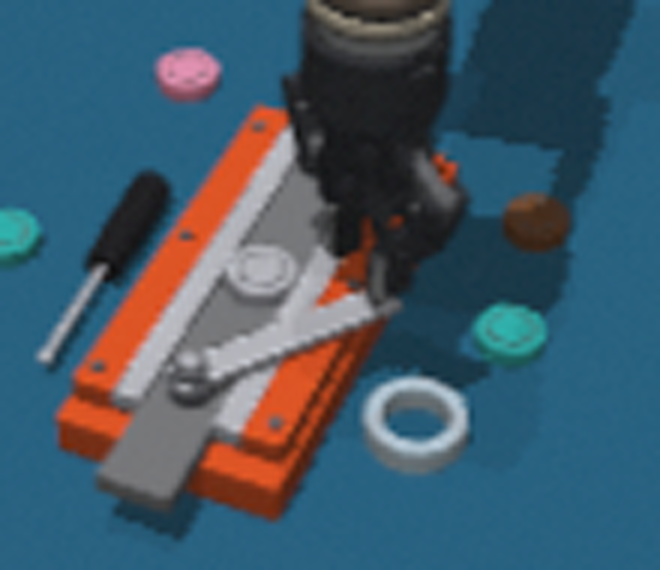

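Emit:
{"api": "servo_tool", "payload": {"deltas": [[0,0,-3,0,-0.6,0,0.4],[0,0,-3,0,-0.6,0,0.4],[0,0,-3,0,-0.6,0,0.4],[0,0,-3,0,-0.6,0,0.4],[0,0,-3,0,-0.6,0,0.4]]}}

```text
clock: 16.92
tcp_pos: [0.5318, 0.0295, 0.0662]
tool_rot: [3.141, 0.001, 2.718]
contact_force: [1.1, -0.0, 0.6]
grip_width: 0.398
```

Emit:
{"api": "servo_tool", "payload": {"deltas": [[0,0,-3,0,-0.6,0,0.4],[0,0,-3,0,-0.6,0,0.4],[0,0,-3,0,-0.6,0,0.4],[0,0,-3,0,-0.6,0,0.4],[0,0,-3,0,-0.6,0,0.4]]}}

```text
clock: 17.55
tcp_pos: [0.5224, 0.0011, 0.0662]
tool_rot: [3.141, 0.002, 2.98]
contact_force: [0.4, 0.5, 0.2]
grip_width: 0.401
```

```bash
python3 - <<'E'
from h import *
arc()
s=cam('scene')
cv2.imwrite('pics/s15.png',cv2.resize(s['image'][165:260,220:330],None,fx=6,fy=6,interpolation=cv2.INTER_CUBIC))
E
```

```text
t 17.55 tcp [0.5224 0.0011 0.0662] yaw [1.7998e+02 9.0000e-02 1.7075e+02] F [0.41 0.53 0.23] g 0.401 fix(mm) [-8.3  5.7 66.2]
bar dir fix deg 87.13793471305219 r 0.1134266074594328 yaw-dir 0.30887465790837837
```

View pics/s15.png

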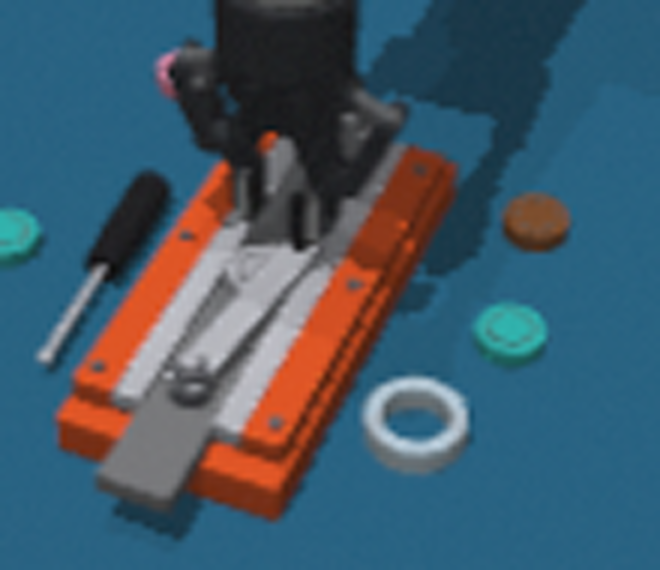

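The bar is riding over the seated capsule without touching it. Now smaller steps to the stop.

Emit:
{"api": "servo_tool", "payload": {"deltas": [[0,0,-1.5,0,-0.3,0,0.4],[0,0,-1,0,-0.3,0,0.4],[0,0,0,0,-0.2,0,0.4],[0,0,0,0,-0.2,0,0.4],[0,0,0,0,0,0,0.4]]}}

```text
clock: 18.23
tcp_pos: [0.5201, -0.0089, 0.0657]
tool_rot: [-3.141, -0.0, 3.023]
contact_force: [-0.5, -0.9, -0.1]
grip_width: 0.397
```

Emit:
{"api": "servo_tool", "payload": {"deltas": [[0,0,0,0,-0.15,0,0.4],[0,0,0,0,-0.15,0,0.4],[0,0,0,0,0,0,0.4]]}}

```text
clock: 18.6
tcp_pos: [0.5199, -0.0119, 0.0657]
tool_rot: [-3.141, 0.0, 3.023]
contact_force: [-0.0, -0.8, -0.9]
grip_width: 0.4
```

```bash
python3 - <<'E'
from h import *
arc()
s=cam('scene')
cv2.imwrite('pics/s16.png',cv2.resize(s['image'][165:260,220:330],None,fx=6,fy=6,interpolation=cv2.INTER_CUBIC))
E
```

```text
t 18.6 tcp [ 0.5199 -0.0119  0.0657] yaw [-179.99    0.    173.23] F [-0.   -0.76 -0.91] g 0.4 fix(mm) [-9.3 -7.5 65.7]
bar dir fix deg 93.77003431110482 r 0.11456266408869292 yaw-dir -3.8370526067591872
```

View pics/s16.png

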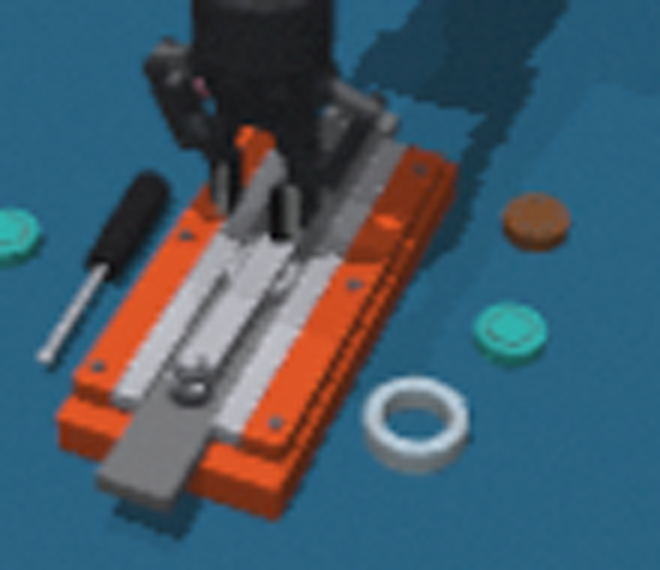

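Emit:
{"api": "servo_tool", "payload": {"deltas": [[0,0,0,0,-0.15,0,0.4],[0,0,0,0,-0.1,0,0.4],[0,0,0,0,0,0,0.4]]}}

```text
clock: 19.02
tcp_pos: [0.5196, -0.0144, 0.0658]
tool_rot: [-3.141, 0.0, 3.023]
contact_force: [0.1, -0.4, -0.1]
grip_width: 0.401
```

Emit:
{"api": "servo_tool", "payload": {"deltas": [[0,0,0,0,-0.1,0,0.4],[0,0,0,0,0,0,0.4]]}}

```text
clock: 19.27
tcp_pos: [0.5195, -0.0149, 0.0658]
tool_rot: [3.141, 0.0, 3.023]
contact_force: [-0.1, 2.5, -0.0]
grip_width: 0.402
```

Emit:
{"api": "servo_tool", "payload": {"deltas": [[0,0,0,0,-0.1,0,0.4],[0,0,0,0,0,0,0.4]]}}

```text
clock: 19.52
tcp_pos: [0.5195, -0.015, 0.0658]
tool_rot: [3.139, 0.0, 3.023]
contact_force: [0.6, 5.6, -0.1]
grip_width: 0.401
```

The force rises to 5.6 N with no further motion, so the bar is at its stop. I centre the jaws around the post and lift straight up.

Emit:
{"api": "servo_tool", "payload": {"deltas": [[0,0,0,0,0.5,0,0.4],[0,0,0,0,0.6,0,0.4],[0,0,0,0,0,0,0.4]]}}

```text
clock: 19.9
tcp_pos: [0.5207, -0.0051, 0.0658]
tool_rot: [-3.141, 0.0, 3.024]
contact_force: [-0.9, -1.4, -0.8]
grip_width: 0.399
```

Emit:
{"api": "servo_tool", "payload": {"deltas": [[0,0,0,0,0,-2,0.4],[0,0,0,0,0,-4,0.4],[0,0,0,0,0,-6,0.4],[0,0,0,5,0,-3,0.4],[0,0,0,6,0,0,0.4]]}}

```text
clock: 20.52
tcp_pos: [0.4136, 0.0072, 0.2194]
tool_rot: [-3.141, 0.008, 3.023]
contact_force: [-0.5, -0.2, -0.9]
grip_width: 0.403
```

Emit:
{"api": "servo_tool", "payload": {"deltas": [[0,0,0,0,6,0,0.4],[0,0,0,0,6,0,0.4],[0,0,0,0,6,0,0.4],[0,0,0,0,0,0,0.4],[0,0,0,0,0,0,0.4]]}}

```text
clock: 21.15
tcp_pos: [0.4322, 0.186, 0.2155]
tool_rot: [-3.14, -0.001, 3.025]
contact_force: [0.2, -0.7, 0.3]
grip_width: 0.396
```

```bash
python3 - <<'E'
from h import *
st()
c=cam('top','top17.png');s=cam('scene','scene17.png')
cv2.imwrite('pics/t17.png',cv2.resize(c['image'][120:255,170:310],None,fx=4.4,fy=4.4,interpolation=cv2.INTER_CUBIC))
cv2.imwrite('pics/s17.png',cv2.resize(s['image'][165:260,200:330],None,fx=6,fy=6,interpolation=cv2.INTER_CUBIC))
E
```

```text
t 21.15 tcp [0.4322 0.186  0.2155] yaw [-1.7992e+02 -4.0000e-02  1.7331e+02] F [ 0.22 -0.72  0.32] g 0.396 fix(mm) [-119.5  178.8  215.5]
```

View pics/t17.png

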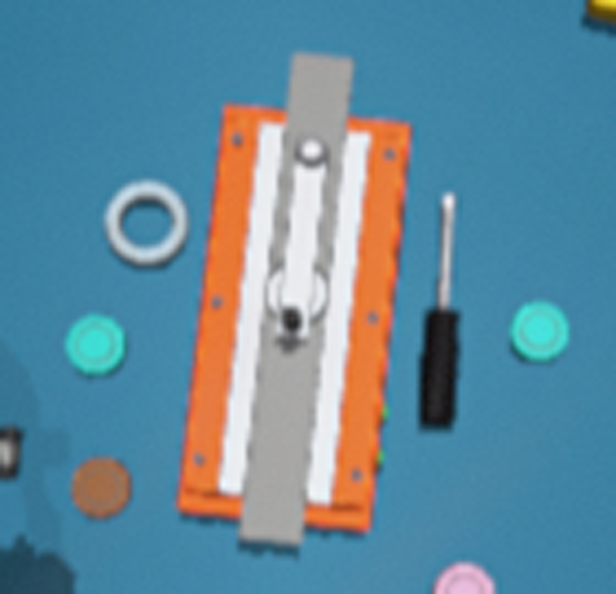

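View pics/s17.png

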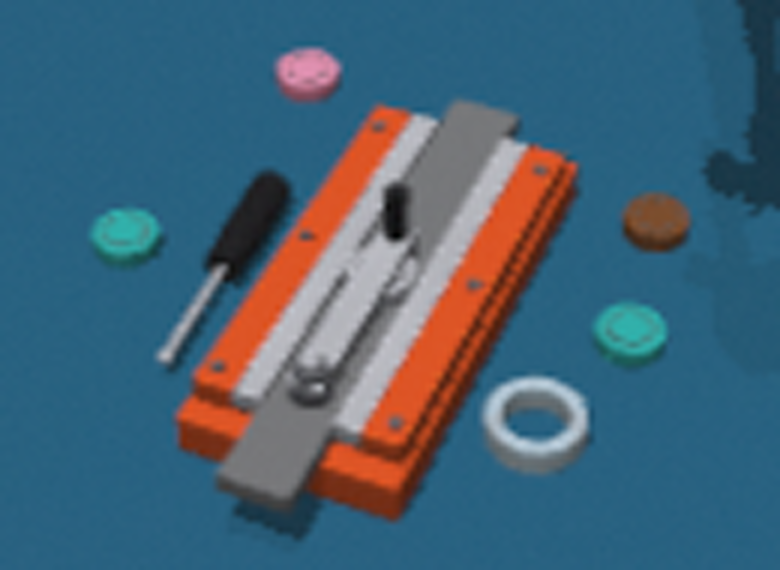

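The bar lies along the channel in the top crop, from pivot (312,150) to post (291,320), over the flat capsule at (297,293). The tape and driver haven't moved, and the arm is clear at rest.

```bash
python3 - <<'E'
from h import *
c=cam('top')
p=onz(c,170+291/4.4-.4,120+318/4.4-.4,.089); q=onz(c,170+312/4.4-.4,120+150/4.4-.4,.06)
d=(RF.T@(q-p)); print('bar angle',np.pi/2+ -np.arctan2(-d[1],d[0])*-1, RF.T@(p-FO),RF.T@(q-FO))
print(np.abs(robot.observe()['joint_velocities']).max()); print(robot.hand_in())
E
```

```text
bar angle 1.5760715025978673 [-0.01045338  0.00020276  0.089     ] [ 0.10702608 -0.00041697  0.06      ]
0.005599118955343056
the job is handed in; nothing more can be done
None
```

The capsule is seated in the pocket, the hold-down bar is at its stop over it, and I handed the job in at about 21 s on the clock. The hand-in gives no verdict, so success rests on my own checks.

- **Capsule:** I slid it along the channel with shut fingers, slowing to 1 mm per step near the pocket. It tipped in and dropped flat, and the wrist force stayed around 1 N (sensor noise level) throughout. Depth readings then put its top about 7 mm above the plate. They scattered by 1–2 mm, which is sensor noise.
- **Bar:** I swung it with the loosely open jaws around its post until the force rose to 5.6 N with no further motion. I then centred the jaws on the post and lifted clear. The top view gives a bar angle of about 1.576 rad (stop at 1.571), with the post at fixture x = -10 mm, y = 0 mm.
- **Bystanders:** The tape roll and screwdriver look unmoved in the final crops. I did not look again at the tray spares, bottle and brush; the arm only passed high above the bench on that side and felt no contact.

No check failed or disagreed.

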